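# Key in the bench meter and hold the sprung rod at its length mark

### The job

Get the bench meter ready by pressing its large round key, then its square key, then its long bar key, each right down and one at a time, leaving the small round key alone. Then pull the sprung telescopic rod on the test stand out by its black upright grip until the pointer on the grip lines up with the pointer of the length-mark post beside it, and finish while still gripping it there against the spring, so that the meter can take its reading. Leave everything else on the bench where it is.

Things in the scene. Friction and masses are not known exactly. Their poses are not given: they have to be found in the camera images.
- stand: Test stand, fixed: base plate 290 x 90 x 10 mm (160 mm before to 130 mm behind the origin) with a level telescopic rod 55 mm above the bench: 28 mm barrel in two dark clamp blocks (46 mm wide, tops at 76 mm; front face 22 mm to +x of the origin), 20 mm middle tube, 12 mm inner rod. Origin on the bench under the rod's axis, z up. The rod pulls out to the stand's own -x, roughly towards the robot.
- draw_rod: Inner rod with upright black grip: 14 mm thick along the pull, 24 mm wide, 43 to 115 mm above the bench. Origin on the rod's axis at the grip's middle, 55 mm up; axes as the stand's. Slides only to -x, up to 95 mm; the spring pulls back 5.4 N plus 0.09 N per mm. At the start the middle tube (top at 65 mm) begins 49 mm behind the grip's middle, the barrel 63 mm; the tube follows at half the travel.
- rod_pointer (a point): Tip of the small black pointer (6 mm thick along the pull) on the grip's left (+y) side, 22 mm from the rod's axis, 55 mm above the bench; along the pull it is level with the grip's middle. Axes as the stand's.
- mark_pointer (a point): Tip of the black pointer (6 mm thick along the pull) of the length-mark post, a bracket 59 mm high fixed on the base plate's +y side, 40 to 75 mm further to the stand's -x than the rod's pointer at the start. It faces the rod, 26 mm from its axis, 55 mm up; the pointers pass 4 mm apart. The rod is at length when both have the same x along the stand. Axes as the stand's.
- meter: Bench meter fixed to the bench, white case 200 x 170 mm, 50 mm high with its rear 60 mm raised to 71 mm. Origin under its middle on the bench; front at its own -x. On the flat front part four black spring keys stand 12 mm proud in two rows of two, 54 mm apart front to back and 68 mm apart sideways; which key is in which place varies.
- key_round_top (a point): Middle of the top of the large round key, 28 mm across; at rest 62 mm above the bench.
- key_round (a joint): Travel of the large round key: 0 at rest, 0.005 m fully down. Springs back; it starts to move at 1.5 N and needs 4 N to go fully down, then stops hard.
- key_square_top (a point): Middle of the top of the square key, 22 x 22 mm; at rest 62 mm above the bench.
- key_square (a joint): Travel of the square key: 0 at rest, 0.005 m fully down. Springs back; it starts to move at 1.5 N and needs 4 N to go fully down, then stops hard.
- key_bar_top (a point): Middle of the top of the long bar key, 42 mm long across the meter and 13 mm wide; at rest 62 mm above the bench.
- key_bar (a joint): Travel of the long bar key: 0 at rest, 0.005 m fully down. Springs back; it starts to move at 1.5 N and needs 4 N to go fully down, then stops hard.
- key_small_top (a point): Middle of the top of the small round key, 14 mm across, not to be pressed; at rest 62 mm above the bench.
- key_small (a joint): Travel of the small round key: 0 at rest, 0.005 m fully down. Springs back; it starts to move at 1.5 N and needs 4 N to go fully down, then stops hard.
- screwdriver: Screwdriver lying beside the stand, 160 mm long, black handle; origin at its underside. To be left alone.
- optic_post: Steel optics post standing beside the stand, 32 mm foot, 60 mm high; origin under its foot. To be left alone.
- cast_box: Cast aluminium box 110 x 60 x 32 mm with a brass socket, lying by the meter; origin under its middle. To be left alone.
- connector: Brass connector standing by the meter, 22 mm across, 30 mm high; origin under it. To be left alone.
- mouse: Black computer mouse 100 x 60 x 30 mm in front; origin under its middle. To be left alone.

How it is judged:
On the way, in this order (a step that is already met when the one before it is completed fails the run):
1. the large round key is pressed down (over 3.5 mm), the others up (value of joint key_round above 0.0035 m and value of joint each of key_square, key_bar, key_small below 0.0015 m), for 0.05 s.
2. the square key is pressed down (over 3.5 mm), the others up (value of joint key_square above 0.0035 m and value of joint each of key_round, key_bar, key_small below 0.0015 m), for 0.05 s.
3. the long bar key is pressed down (over 3.5 mm), the others up (value of joint key_bar above 0.0035 m and value of joint each of key_round, key_square, key_small below 0.0015 m), for 0.05 s.
4. the rod is held by the fingers with its pointer within 5 mm of the length mark (x of rod_pointer in the frame of mark_pointer between -0.005 and 0.005 m and contact force between the fingers and draw_rod above 5 N and linear speed of draw_rod below 0.01 m/s), for 0.5 s.
At the end, for the whole second after the job is handed in: The fingers hold the rod (contact over 5 N) at rest (under 10 mm/s) with the grip's pointer within 5 mm of the length-mark pointer along the stand's x, and all four keys are up (within 1.5 mm) (all of step 4 and value of joint each of key_round, key_square, key_bar, key_small below 0.0015 m); the arm keeps its last pose, push and grip.
It fails at once if the small round key is pressed (over 2.5 mm) (value of joint key_small above 0.0025 m).
It fails at once if two keys are pressed together (both over 2.5 mm) (value of joint each of key_round, key_square above 0.0025 m or value of joint each of key_round, key_bar above 0.0025 m or value of joint each of key_round, key_small above 0.0025 m or value of joint each of key_square, key_bar above 0.0025 m or value of joint each of key_square, key_small above 0.0025 m or value of joint each of key_bar, key_small above 0.0025 m).
It fails at once if another thing on the bench is moved by more than 25 mm (distance of any of screwdriver, optic_post, cast_box, connector, mouse from where it was at the start of the episode above 0.025 m).
It also fails if it takes over 64 s, if anything falls off the work surface, if the arm or the gripper's body presses on something with over 40 N, if the wrist force passes 120 N, or if a joint passes its speed limit or range.

### The arm

A 7-joint arm with a two-finger parallel gripper is mounted at the origin on the work surface. World frame = base frame: x ahead of the robot, y to its left, z up, the work surface at z = 0. Lengths are in m, angles in rad, forces in N, time in s.
With the tool pointing down it reaches from about 0.35 to 0.9 m from the base axis. Payload 8.1 kg.
Tool frame: the origin (TCP) lies at the very end of the fingers, on their centre line; the grasp point (between the pads) lies 19 mm behind it; z points along the fingers, y is the line along which they close (so a half turn about z gives the same grasp; the last joint's range is limited). The gripper opens to 92 mm and grips with 3 to 60 N. Pads are 19 mm wide; open, the fingers measure 130 mm over their backs; the gripper's body (75 mm by 190 mm) begins 47 mm behind the grasp point.
Start: joints at [1.173, 0.434, 0.025, 1.573, -0.012, 1.134, -0.075], TCP at [0.182, -0.598, 0.227] pointing down, gripper open.
Joint ranges: [-2.62, 2.62], [-0.44, 2.09], [-1.27, 1.32], [0.08, 2.57], [-1.32, 4.46], [0.12, 2], [-2.74, 2.74]. Speed limits (rad/s): [2.22, 2.22, 3.01, 3.01, 3.14, 3.14, 3.14].

### API

Orientations are given as a rotation vector (axis times angle).
In Python, from cell import readout, cams, job gives the robot as it stands.
- The arm moves only by the tool drive_tool, never from a script. Its argument "commands" is a list of rows, each a list of 3 entries, a list of its own where there are three numbers: the turn, a rotation vector about the tool's x, y, z in rad, then the shift along the tool's x, y, z in cm, then the gripper's target within -1 to 1 (fully open at 1, half-way at 0, shut at -1). A call has 1 to 20 rows; each row is the pose to reach, as a shift and turn from the pose commanded when the call began, along the tool's axes at that moment; what a row does not reach only later rows make up. A row lasts 1/12 s, in which the tool goes at most 41.7 mm and 7.16 degrees, less where a joint would pass 70% of its speed; a pose out of reach is approached as far as the arm can. A call with a gripper value outside its range is refused whole. The fingers move at their own pace and stop on an object; "newtons" is the grip in N (left out, the last holds). Time passes only in rows, so rows that repeat a pose let the fingers close. It gives the time, the measured TCP pose, the force, the opening and the grip force at its end, in the units of the state.
- readout.observe(): the state, without advancing time (a new reading comes with each control period).
- cams.get_image(name): name is "side" or "top"; returns the picture (400x640x3 uint8, blue, green, red); there is no depth.
- cams.camera_info(name): a dict with "camera_matrix" (3x3 intrinsics, pixels), "k1" (the pictures are not rectified: a ray, as slopes to the right and down, at radius r is drawn at 1 + k1 r^2 times it, then the intrinsics apply), "R" (3x3) and "t" (3): a world point X has camera coordinates R X + t. Camera axes: x right, y down, z forward; pixel columns grow to the right and rows downward; lengths in m; the calibration is good to about 2 mm. A picture is of the moment at which its call begins. camera_info takes no time and is no camera call.
- job.sign_off(): hands the job in; it is judged then, once.
The state is a dict: "clock": time; "joints": joint angles; "dq": joint speeds; "joint_efforts": joint torques, N m; "position": TCP position; "ee_rot": TCP orientation; "force": force on the tool from outside, world axes, zero at the start; "ft_torque": the same for the moment, N m; "width": opening from 0.0 (shut) to 1.0 (fully open); "gripper_force": force on a finger pad.
Only numpy, scipy, OpenCV 4.12 (cv2) and the standard library are available. Lean on these libraries where they do the work, as an engineer would, in place of code of your own. Each camera call takes 0.05 s, during which the arm holds its last target. There are 200 camera calls.

## Working session

There is one attempt and no reset: what is moved stays moved. The work goes in short steps, Python scripts to look and compute and a tool call to move; the robot and the scene stay as the last step left them, time stands still between calls to the robot, and variables do not carry over. Pictures are saved under pics/ and viewed, at most 10 in all, crops included, and the job is handed in when it is done.

Besides the shell and the picture viewer there is one more tool, called after "Call:" as name([rows], argument=value, ...), one row to a line, values as JSON. drive_tool: Moves the arm, as the interface text tells. Its arguments: {"type":"object","properties":{"commands":{"type":"array"},"newtons":{"type":"number"}},"required":["commands"]}

```bash
mkdir -p pics; ls
python3 - <<'E'
from cell import readout,cams
import cv2
o=readout.observe();print(o)
for n in("top","side"):
    cv2.imwrite(f"pics/{n}0.png",cams.get_image(n));c=cams.camera_info(n);print(n,c)
E
```

```text
pics
{'clock': 0.0, 'joints': array([ 1.17339508,  0.43521686,  0.02498294,  1.57408707, -0.01156849,
        1.13397446, -0.07510114]), 'dq': array([-0.00098134,  0.00063949,  0.00104867,  0.00090861,  0.00075525,
       -0.00044941, -0.00192697]), 'joint_efforts': array([ 3.71681199e-04, -6.67859101e+01,  9.85175259e-01, -3.14462364e+01,
       -6.04624534e-02,  4.29386110e-02,  1.71250563e-04]), 'position': array([ 0.18137952, -0.5975828 ,  0.22595277]), 'ee_rot': array([-3.10606744e+00, -4.61075543e-01,  6.21616594e-04]), 'force': array([ 0.09388022, -0.1221749 ,  0.02530187]), 'ft_torque': array([-0.03790889,  0.0066482 ,  0.0020227 ]), 'gripper_force': 0.0, 'width': 0.9954565575760379}
top {'camera_matrix': array([[365.3427797 ,   0.        , 321.36707625],
       [  0.        , 365.3427797 , 195.62152486],
       [  0.        ,   0.        ,   1.        ]]), 'k1': 0.01389637400854924, 'R': array([[ 0.01314249, -0.99986272,  0.01008995],
       [-0.99485054, -0.01408947, -0.10036877],
       [ 0.10049716, -0.0087189 , -0.99489914]]), 't': array([0.01075556, 0.5367278 , 0.9717195 ])}
side {'camera_matrix': array([[437.38859177,   0.        , 316.86288821],
       [  0.        , 437.38859177, 208.0145387 ],
       [  0.        ,   0.        ,   1.        ]]), 'k1': 0.028534985259661822, 'R': array([[ 0.9557764 , -0.29407752, -0.00314529],
       [-0.14629554, -0.46614054, -0.87253115],
       [ 0.25512565,  0.83440482, -0.48854836]]), 't': array([-0.47520078,  0.16562709,  0.86801255])}
```

View pics/top0.png

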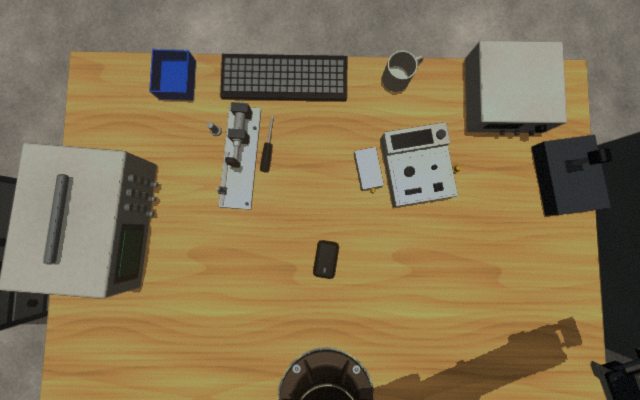

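View pics/side0.png

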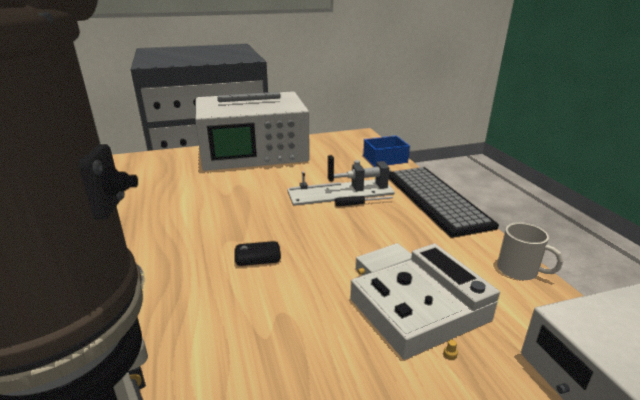

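The top picture shows the meter's keys: large round at (409,171), small round at (434,167), bar at (413,191) and square at (438,187). The stand is at (222–260, 105–208), with the grip near (232,155) and the mark post near (222,190). The side picture agrees: large round at (404,278), small at (429,299), bar at (380,287) and square at (403,309).

```bash
cat > h.py <<'E'
import numpy as np,cv2
from cell import readout,cams
from scipy.spatial.transform import Rotation as Ro
def ray(n,uv):
    c=cams.camera_info(n);K=c["camera_matrix"];R=c["R"];t=c["t"]
    d=(np.array(uv,float)-K[:2,2])/K[0,0]; s=d.copy()
    for _ in range(10): s=d/(1+c["k1"]*(s@s))
    return -R.T@t, R.T@np.array([s[0],s[1],1])
def onz(n,uv,z):
    o,d=ray(n,uv);return o+d*(z-o[2])/d[2]
def tri(a,b):
    (o1,d1),(o2,d2)=ray("top",a),ray("side",b)
    s=np.linalg.lstsq(np.c_[d1,-d2],o2-o1,rcond=None)[0]
    p,q=o1+d1*s[0],o2+d2*s[1];return (p+q)/2,np.linalg.norm(p-q)
def proj(n,X):
    c=cams.camera_info(n);v=c["R"]@X+c["t"];s=v[:2]/v[2];s=s*(1+c["k1"]*(s@s))
    return s*c["camera_matrix"][0,0]+c["camera_matrix"][:2,2]
def dark(img,box,th,amin=8):
    x0,y0,x1,y1=box;m=(img[y0:y1,x0:x1].max(2)<th).astype(np.uint8)
    n,_,st,ce=cv2.connectedComponentsWithStats(m,connectivity=4)
    return [(st[i,4],(ce[i]+[x0,y0]).round(1),st[i,:4]+[x0,y0,0,0]) for i in range(1,n) if st[i,4]>=amin]
E
python3 - <<'E'
from h import *
T=cv2.imread("pics/top0.png");S=cv2.imread("pics/side0.png")
for n,I,b in(("top",T,(390,158,455,200)),("side",S,(365,265,445,320))):
    for a,c,bb in dark(I,b,75): print(n,a,c,bb,onz(n,c,.06).round(4))
def z(I,x,y,w,h,f): return cv2.resize(I[y:y+h,x:x+w],None,fx=f,fy=f,interpolation=cv2.INTER_CUBIC)
a=z(T,205,95,75,120,5)
b=z(S,280,145,125,70,3.4)
out=np.zeros((600,800,3),np.uint8);out[:600,:375]=a;out[:238,375:800]=b[:238,:425]
c=z(T,380,120,80,90,3.8);out[245:245+342,375:375+304]=c
cv2.imwrite("pics/c1.png",out)
E
```

```text
top 20 [433.6 167. ] [431 165   6   5] [ 0.6142 -0.2801  0.06  ]
top 83 [408.9 171.3] [404 167  11  10] [ 0.6016 -0.214   0.06  ]
top 45 [391.2 190.9] [390 179   4  21] [ 0.5484 -0.1665  0.06  ]
top 70 [437.7 186.8] [433 183  10   9] [ 0.5611 -0.29    0.06  ]
top 73 [412.6 191.1] [405 188  16   7] [ 0.5487 -0.2233  0.06  ]
side 36 [441.2 266.9] [436 265   9   7] [ 0.6803 -0.2113  0.06  ]
side 147 [403.8 278.2] [397 272  14  13] [ 0.5967 -0.2213  0.06  ]
side 155 [379.9 286.9] [372 278  17  18] [ 0.5445 -0.2311  0.06  ]
side 51 [428.1 300. ] [425 296   7   9] [ 0.609  -0.2874  0.06  ]
side 167 [402.8 309.9] [395 303  17  15] [ 0.5563 -0.2969  0.06  ]
```

View pics/c1.png

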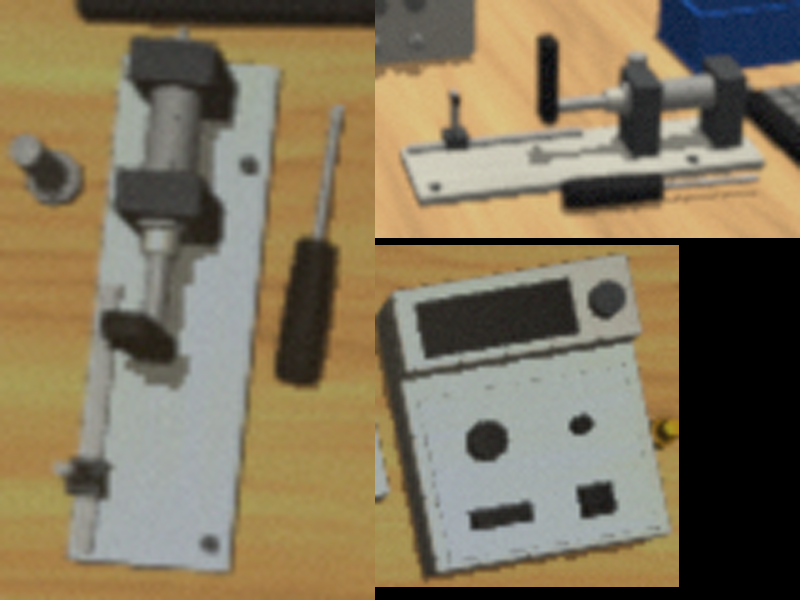

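The crop confirms the four keys. The grip is black, its top at about (229,160) in the top image. The mark post is a black block at about (222,190) with a slim upright. The plate corners in the top image are roughly (251,209), (219,207) and (260.5,108.5).

Key positions from the top view are consistent with the given spacing. I'll press the keys first and work out the stand frame alongside.

Run:
```python
from h import *
T=cv2.imread("pics/top0.png");S=cv2.imread("pics/side0.png")
o=readout.observe();R=Ro.from_rotvec(o["ee_rot"]).as_matrix()
for n,p in dict(round=(.601,-.214),square=(.5605,-.2895),bar=(.548,-.223)).items():
    print(n,(R.T@(np.array([*p,.085])-o["position"])*100).round(2))
C=[onz("top",c,.01) for c in((219.4,207),(251,209.4),(260.6,108.6))]
print(np.round(C,4),np.linalg.norm(C[0]-C[1]),np.linalg.norm(C[1]-C[2]))
x=C[2]-C[1];x/=np.linalg.norm(x);y=np.array([-x[1],x[0],0])
org=(C[1]+C[2])/2+.015*x+.045*y;org[2]=0
print("stand",org,np.degrees(np.arctan2(x[1],x[0])))
np.save("st.npy",[org,x,y])
P=lambda a,b,c:org+a*x+b*y+np.array([0,0,c])
for a,b,c in[(-.16,.045,.01),(.13,.045,.01),(-.1,.026,.055),(-.1,.03,.059),(-.041,0,.115),(-.041,0,.043),(-.041,.022,.055)]:
    print(a,b,c,proj("top",P(a,b,c)).round(1),proj("side",P(a,b,c)).round(1))
for n,I,b in(("top",T,(215,150,245,198)),("side",S,(290,150,345,195))):
    for q in dark(I,b,70,4):print(n,*q)
def z(I,x,y,w,h,f): return cv2.resize(I[y:y+h,x:x+w],None,fx=f,fy=f,interpolation=cv2.INTER_NEAREST)
out=np.zeros((600,800,3),np.uint8)
out[:540,:360]=z(T,212,150,30,45,12);out[:480,370:790]=z(S,294,150,42,48,10)
cv2.imwrite("pics/c2.png",out)
```

```text
round [ 51.3  -24.5   14.13]
square [ 45.23 -18.45  14.12]
bar [ 45.96 -25.18  14.13]
[[0.5027 0.299  0.01  ]
 [0.4972 0.2118 0.01  ]
 [0.7842 0.1938 0.01  ]] 0.08734103888658869 0.2875308311954028
stand [0.65850975 0.24677643 0.        ] -3.5977213701614144
-0.16 0.045 0.01 [218.4 207.4] [287.1 187.9]
0.13 0.045 0.01 [229.  105.7] [383.3 177.4]
-0.1 0.026 0.055 [223.3 184.3] [309.  174.1]
-0.1 0.03 0.059 [221.4 183.9] [308.7 172.2]
-0.041 0 0.115 [229.9 158.6] [332.2 155.5]
-0.041 0 0.043 [236.3 164. ] [331.9 179.7]
-0.041 0.022 0.055 [227.1 162.5] [329.9 172.5]
top 105 [232.4 162.1] [226 157  14  11]
top 31 [222.3 190.1] [219 188   7   6]
side 119 [330.3 168.4] [328 156   6  25]
side 23 [303.3 186.1] [301 184   6   5]
```

View pics/c2.png

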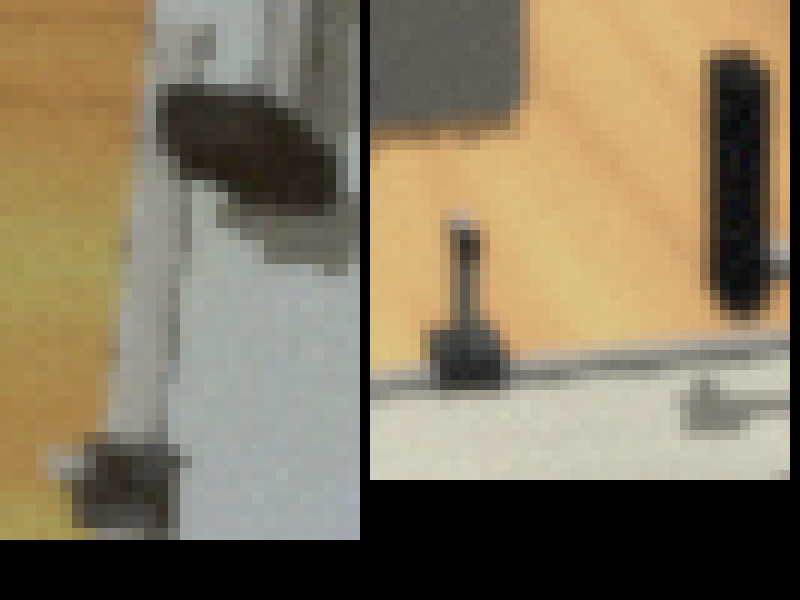

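The side crop puts the mark pointer at about (303,174) and the grip centre at column 330. The top crop puts the mark pointer at row 188. That gives a pull of about 67–70 mm, which I'll refine by sight. Now the approach to the large round key with the gripper shut.

Call:
drive_tool([
  [[0, 0, 0], [51.3, -24.5, 10], -1],
  [[0, 0, 0], [51.3, -24.5, 10], -1],
  [[0, 0, 0], [51.3, -24.5, 10], -1],
  [[0, 0, 0], [51.3, -24.5, 10], -1],
  [[0, 0, 0], [51.3, -24.5, 10], -1],
  [[0, 0, 0], [51.3, -24.5, 10], -1],
  [[0, 0, 0], [51.3, -24.5, 10], -1],
  [[0, 0, 0], [51.3, -24.5, 10], -1],
  [[0, 0, 0], [51.3, -24.5, 10], -1],
  [[0, 0, 0], [51.3, -24.5, 10], -1],
  [[0, 0, 0], [51.3, -24.5, 10], -1],
  [[0, 0, 0], [51.3, -24.5, 10], -1],
  [[0, 0, 0], [51.3, -24.5, 10], -1],
  [[0, 0, 0], [51.3, -24.5, 10], -1],
  [[0, 0, 0], [51.3, -24.5, 14], -1],
  [[0, 0, 0], [51.3, -24.5, 14], -1],
  [[0, 0, 0], [51.3, -24.5, 14], -1],
], newtons=20)

```text
clock: 1.52
position: [0.5994, -0.2141, 0.0847]
ee_rot: [-3.106, -0.462, 0.008]
force: [-1.2, -0.0, -1.0]
width: 0.002
gripper_force: 0.0
```

Call:
drive_tool([
  [[0, 0, 0], [0.1, 0, 1.5], -1],
  [[0, 0, 0], [0.1, 0, 2.2], -1],
  [[0, 0, 0], [0.1, 0, 2.6], -1],
  [[0, 0, 0], [0.1, 0, 2.9], -1],
  [[0, 0, 0], [0.1, 0, 2.9], -1],
  [[0, 0, 0], [0.1, 0, 2.9], -1],
  [[0, 0, 0], [0.1, 0, 2.9], -1],
])

```text
clock: 2.1
position: [0.6024, -0.2151, 0.0586]
ee_rot: [3.107, 0.46, 0.001]
force: [-1.2, -1.6, 2.0]
width: 0.002
gripper_force: 1.6
```

Call:
drive_tool([
  [[0, 0, 0], [0, 0, 0.2], -1],
  [[0, 0, 0], [0, 0, 0.3], -1],
  [[0, 0, 0], [0, 0, 0.3], -1],
  [[0, 0, 0], [0, 0, 0.3], -1],
])

```text
clock: 2.43
position: [0.6027, -0.2149, 0.057]
ee_rot: [3.106, 0.461, 0.002]
force: [-7.6, -0.2, 20.7]
width: 0.005
gripper_force: 10.5
```

Call:
drive_tool([
  [[0, 0, 0], [0, 0, -1.5], -1],
  [[0, 0, 0], [0, 0, -3], -1],
  [[0, 0, 0], [0, 0, -3], -1],
  [[0, 0, 0], [-6.2, 5.9, -3], -1],
  [[0, 0, 0], [-6.2, 5.9, -3], -1],
  [[0, 0, 0], [-6.2, 5.9, -3], -1],
  [[0, 0, 0], [-6.2, 5.9, -3], -1],
  [[0, 0, 0], [-6.2, 5.9, -1.5], -1],
  [[0, 0, 0], [-6.2, 5.9, -0.8], -1],
  [[0, 0, 0], [-6.2, 5.9, -0.3], -1],
  [[0, 0, 0], [-6.2, 5.9, 0], -1],
  [[0, 0, 0], [-6.2, 5.9, 0], -1],
  [[0, 0, 0], [-6.2, 5.9, 0], -1],
])

```text
clock: 3.52
position: [0.5604, -0.2875, 0.0569]
ee_rot: [-3.107, -0.463, -0.0]
force: [-9.4, 4.3, 26.4]
width: 0.005
gripper_force: 13.2
```

Call:
drive_tool([
  [[0, 0, 0], [0, 0, -1.5], -1],
  [[0, 0, 0], [0, 0, -3], -1],
  [[0, 0, 0], [0, 0, -3], -1],
  [[0, 0, 0], [0.7, -6.5, -3], -1],
  [[0, 0, 0], [0.7, -6.5, -3], -1],
  [[0, 0, 0], [0.7, -6.5, -3], -1],
  [[0, 0, 0], [0.7, -6.5, -3], -1],
  [[0, 0, 0], [0.7, -6.5, -1.5], -1],
  [[0, 0, 0], [0.7, -6.5, -0.8], -1],
  [[0, 0, 0], [0.7, -6.5, -0.3], -1],
  [[0, 0, 0], [0.7, -6.5, 0], -1],
  [[0, 0, 0], [0.7, -6.5, 0], -1],
  [[0, 0, 0], [0.7, -6.5, 0], -1],
])

```text
clock: 4.6
position: [0.5478, -0.2252, 0.0568]
ee_rot: [3.107, 0.46, 0.0]
force: [-8.5, 3.1, 27.6]
width: 0.004
gripper_force: 13.9
```

Call:
drive_tool([
  [[0, 0, 0], [0, 0, -4], -1],
  [[0, 0, 0], [0, 0, -8], -1],
  [[0, 0, 0], [0, 0, -12], -1],
  [[0, 0, 0], [0, 0, -15], 0],
  [[0, 0, -1.215], [20.2, -43.5, -15], 0],
  [[0, 0, -1.215], [20.2, -43.5, -15], 0],
  [[0, 0, -1.215], [20.2, -43.5, -15], 0],
  [[0, 0, -1.215], [20.2, -43.5, -15], 0],
  [[0, 0, -1.215], [20.2, -43.5, -15], 0],
  [[0, 0, -1.215], [20.2, -43.5, -15], 0],
  [[0, 0, -1.215], [20.2, -43.5, -15], 0],
  [[0, 0, -1.215], [20.2, -43.5, -15], 0],
  [[0, 0, -1.215], [20.2, -43.5, -15], 0],
  [[0, 0, -1.215], [20.2, -43.5, -15], 0],
  [[0, 0, -1.215], [20.2, -43.5, -15], 0],
  [[0, 0, -1.215], [20.2, -43.5, -15], 0],
  [[0, 0, -1.215], [20.2, -43.5, -15], 0],
  [[0, 0, -1.215], [20.2, -43.5, -15], 0],
  [[0, 0, -1.215], [20.2, -43.5, -15], 0],
  [[0, 0, -1.215], [20.2, -43.5, -15], 0],
])

```text
clock: 6.27
position: [0.6154, 0.2481, 0.2044]
ee_rot: [2.29, 2.149, -0.002]
force: [0.0, 0.6, -0.3]
width: 0.502
gripper_force: 0.0
```

Run:
```python
from h import *
o=readout.observe();R=Ro.from_rotvec(o["ee_rot"]).as_matrix();print(o["position"],o["joints"].round(2),o["width"],R.round(3))
S=cams.get_image("side");T=cams.get_image("top")
out=np.zeros((600,800,3),np.uint8)
out[:450,:450]=cv2.resize(T[90:215,190:315],(450,450));out[:600,450:800]=cv2.resize(S[80:200,290:360],(350,600))
cv2.imwrite("pics/c3.png",out)
```

```text
[0.61535838 0.248117   0.20440465] [-0.18  0.56 -0.46  1.47  0.26  1.17 -0.74] 0.5024205552299099 [[ 0.064  0.998 -0.   ]
 [ 0.998 -0.064 -0.001]
 [-0.001 -0.    -1.   ]]
```

View pics/c3.png

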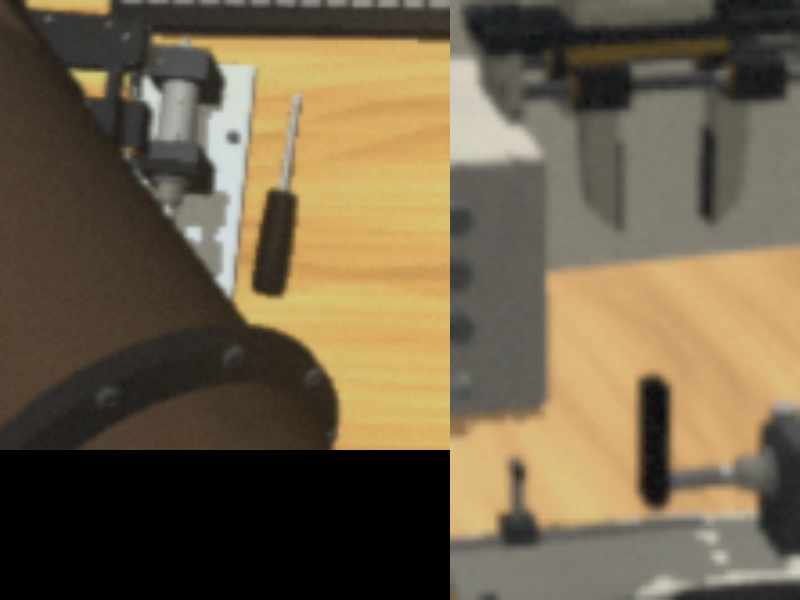

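The arm hides the stand in the top view. In the side view the finger gap (column ~662) is centred about 4 mm beyond the grip (column ~654), and the mark pointer is visible. Descend and grip.

Call:
drive_tool([
  [[0, 0, 0], [0, -0.3, 4], 0],
  [[0, 0, 0], [0, -0.3, 8], 0],
  [[0, 0, 0], [0, -0.3, 11], 0],
  [[0, 0, 0], [0, -0.3, 12.9], 0],
  [[0, 0, 0], [0, -0.3, 12.9], 0],
  [[0, 0, 0], [0, -0.3, 12.9], -1],
  [[0, 0, 0], [0, -0.3, 12.9], -1],
  [[0, 0, 0], [0, -0.3, 12.9], -1],
  [[0, 0, 0], [0, -0.3, 12.9], -1],
  [[0, 0, 0], [0, -0.3, 12.9], -1],
  [[0, 0, 0], [0, -0.3, 12.9], -1],
  [[0, 0, 0], [0, -0.3, 12.9], -1],
], newtons=45)

```text
clock: 7.37
position: [0.6139, 0.2508, 0.0772]
ee_rot: [2.288, 2.15, 0.006]
force: [4.9, 0.3, 3.6]
width: 0.15
gripper_force: 45.0
```

Call:
drive_tool([
  [[0, 0, 0], [0, -1, 0], -1],
  [[0, 0, 0], [0, -2, 0], -1],
  [[0, 0, 0], [0, -3, 0], -1],
  [[0, 0, 0], [0, -4, 0], -1],
  [[0, 0, 0], [0, -5, 0], -1],
  [[0, 0, 0], [0, -5.8, 0], -1],
  [[0, 0, 0], [0, -6.5, 0], -1],
  [[0, 0, 0], [0, -6.5, 0], -1],
  [[0, 0, 0], [0, -6.5, 0], -1],
  [[0, 0, 0], [0, -6.5, 0], -1],
])

```text
clock: 8.2
position: [0.5505, 0.2552, 0.0772]
ee_rot: [2.288, 2.149, 0.01]
force: [11.0, 2.0, -1.0]
width: 0.15
gripper_force: 45.0
```

Run:
```python
from h import *
o=readout.observe();print(o["position"],o["width"],o["gripper_force"],o["force"])
org,x,y=np.load("st.npy");print((o["position"]-org)@x,(o["position"]-org)@y)
S=cams.get_image("side");T=cams.get_image("top")
out=np.zeros((600,800,3),np.uint8)
out[:550,:300]=cv2.resize(T[140:195,205:235],(300,550),interpolation=0);out[:600,310:790]=cv2.resize(S[140:200,285:333],(480,600),interpolation=0)
cv2.imwrite("pics/c4.png",out)
```

```text
[0.55050988 0.25520012 0.07723423] 0.1499458442032217 44.982179403305054 [11.0308939   2.01209355 -0.97499356]
-0.10831561810349533 0.0016300070819069104
```

View pics/c4.png

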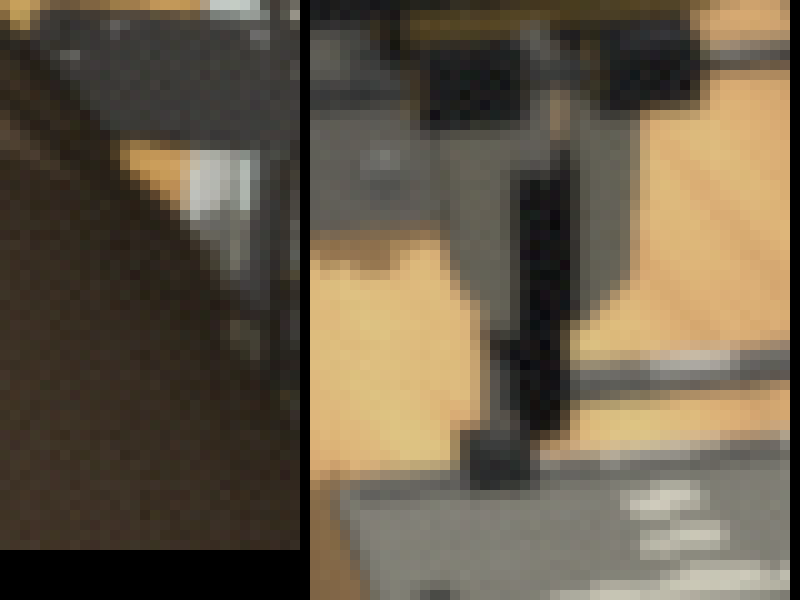

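Run:
```python
from h import *
org,x,y=np.load("st.npy");P=lambda a,b,c:org+a*x+b*y+np.array([0,0,c])
S0=cv2.imread("pics/side0.png").max(2).astype(float);T0=cv2.imread("pics/top0.png").max(2).astype(float)
S1=cams.get_image("side").max(2).astype(float)
for r in range(172,184):
    w=np.clip(130-S0[r,297:310],0,None);print(r,(w@np.arange(297,310)/w.sum()).round(2),S0[r,299:308].astype(int))
for r in range(179,184): print("grip now",r,S1[r,300:316].astype(int))
print(T0[184:196,215:230].astype(int))
for a in(-.105,-.11,-.115,-.12):
    print(a,"side mark",proj("side",P(a,.028,.055))[0].round(2),"grip",proj("side",P(a,0,.047)).round(2),"top z55",proj("top",P(a,.03,.055)).round(1),"z20",proj("top",P(a,.036,.02)).round(1))
```

```text
172 nan [218 215 179 148 148 175 206 217 217]
173 302.99 [219 216 176 114  80 115 189 217 218]
174 303.25 [219 216 186 115  52  79 177 217 219]
175 303.33 [218 217 193 126  62  88 184 215 218]
176 303.19 [217 216 194 136  79 118 192 216 218]
177 303.0 [217 217 195 138  92 135 196 218 218]
178 303.0 [218 217 195 135  93 136 197 218 217]
179 303.0 [217 216 197 137  92 139 197 219 219]
180 303.0 [217 217 195 136  94 138 194 217 220]
181 303.16 [217 211 189 132  94 123 172 208 216]
182 303.22 [195 170 152 110  83  95 126 171 208]
183 302.75 [165 107  82  73  71  80  87 125 192]
grip now 179 [220 196 138  84  68  35  21  25  15  26  41  75  92  99 106 110]
grip now 180 [219 201 138  87  70  45  23  16  11  27  57 125 159 173 177 182]
grip now 181 [214 193 135  88  83  65  34  20  26  29  79 166 212 218 218 217]
grip now 182 [173 151 109  81  90  68  37  26  19  37  91 186 218 220 221 220]
grip now 183 [ 99  74  72  75  71  63  43  53  71  97 135 197 219 221 221 219]
[[163 165 167 166 166 162 161 159 154 147 136 166 171 173 172]
 [167 169 170 167 167 162 156 151 154 143 126 166 171 170 171
[... 339 characters left out ...]
 53  53  54  57  48  54  98 163 167 171]
 [163 164 148  95  70  69  69  70  68  68  54  99 164 169 170]
 [163 165 153 105  73  70  74  77  79  72  58  98 163 170 170]
 [164 167 162 154 142 126 128 118 112  84  83 116 165 170 172]
 [162 167 163 163 153 151 151 147 137 118 152 159 169 168 171]]
-0.105 side mark 307.09 grip [309.33 180.81] top z55 [221.6 186. ] z20 [222.8 187.4]
-0.11 side mark 305.34 grip [307.55 181.  ] top z55 [221.4 187.9] z20 [222.6 189.2]
-0.115 side mark 303.58 grip [305.76 181.19] top z55 [221.2 189.7] z20 [222.4 191.1]
-0.12 side mark 301.81 grip [303.97 181.38] top z55 [221.  191.6] z20 [222.2 192.9]<stdin>:6: RuntimeWarning: invalid value encountered in scalar divide
```

Call:
drive_tool([
  [[0, 0, 0], [0, -0.3, 0], -1],
  [[0, 0, 0], [0, -0.6, 0], -1],
  [[0, 0, 0], [0, -0.6, 0], -1],
  [[0, 0, 0], [0, -0.6, 0], -1],
  [[0, 0, 0], [0, -0.6, 0], -1],
  [[0, 0, 0], [0, -0.6, 0], -1],
  [[0, 0, 0], [0, -0.6, 0], -1],
  [[0, 0, 0], [0, -0.6, 0], -1],
  [[0, 0, 0], [0, -0.6, 0], -1],
  [[0, 0, 0], [0, -0.6, 0], -1],
])

```text
clock: 9.18
position: [0.5448, 0.2556, 0.0772]
ee_rot: [2.288, 2.149, 0.01]
force: [11.0, 2.4, -1.6]
width: 0.151
gripper_force: 45.0
```

Run:
```python
from h import *
o=readout.observe();print(o["clock"],o["position"],o["gripper_force"],o["force"])
org,x,y=np.load("st.npy");print((o["position"]-org)@x)
S=cams.get_image("side");S1=S.max(2).astype(int);S0=cv2.imread("pics/side0.png").max(2).astype(int)
print("first");print(S0[177:181,324:338])
print(S1[172:184,298:312])
cv2.imwrite("pics/c5.png",cv2.resize(S[140:200,285:333],(480,600),interpolation=0))
```

```text
9.1833 [0.54480632 0.25560468 0.0772348 ] 44.981809258461 [10.97043155  2.35672136 -1.60580343]
-0.11403332603832769
first
[[218 215 205 141  58  21  19  17  23  41  87 104 115 121]
 [218 217 207 157  77  25  14  15  25  63 141 165 173 179]
 [219 217 214 186 120  48  23  25  30  85 169 200 205 208]
 [218 218 217 208 154  82  43  41  59 121 185 208 207 209]]
[[221 218 196 157 114  69  35  20  29  27  51 106 147 191]
 [221 222 217 182 118  59  24  26  20  31  77 156 198 215]
 [220 221 218 187 117  50  28  21  18  26  87 184 216 219]
 [221 220 219 197 127  49  24  18  14  29  84 180 209 207]
 [221 222 219 198 129  51  21  18  14  27  72 147 166 163]
 [221 220 220 199 128  51  18  19  21  28  48  98 117 115]
 [221 220 220 197 130  46  13  23  27  25  42  80  97  96]
 [219 220 220 197 127  49  14  22  17  15  44  79  88  92]
 [220 219 220 201 132  52  17  18  30  26  57 107 136 147]
 [219 218 214 195 131  60  26  23  20  21  78 159 195 204]
 [220 194 171 150 108  59  33  23  18  35  87 182 217 220]
 [218 165 101  77  73  66  41  23  33  62 126 199 221 219]]
```

View pics/c5.png

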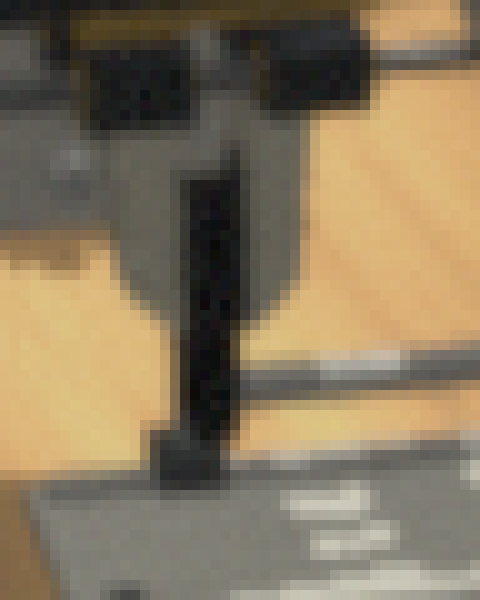

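The side view shows the grip centre at column about 305.4 and the mark pointer at 303.2. The 2.2 px difference is exactly the parallax expected when they are aligned. The grip force is 45 N and the rod is at rest.

```bash
python3 -c "
from cell import job;print(job.sign_off())"
```

```text
the job is handed in; nothing more can be done
None
```

I pressed the large round, square and bar keys in that order, each right down. I then pulled the rod about 69 mm to the length mark, by the side camera within about 1 mm, and handed the job in still gripping it at 45 N; no verdict came back.

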